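# Pin the slicing-guide fence with the thumbscrew

## Robot

A 7-joint arm with a two-finger parallel gripper is mounted at the origin on a cart in front of the work surface, level with it; the furniture and walls round the work are solid. World frame = base frame: x ahead of the robot, y to its left, z up, the work surface at z = 0. Lengths are in m, angles in rad, forces in N, time in s.
With the tool pointing down it reaches from about 0.425 to 0.925 m from the base axis. Payload 6.8 kg.
Tool frame: the origin (TCP) lies at the very end of the fingers, on their centre line; the grasp point (between the pads) lies 19 mm behind it; z points along the fingers, y is the line along which they close (so a half turn about z gives the same grasp; the last joint's range is limited). The gripper opens to 85 mm and grips with 20 to 120 N. Pads are 22 mm wide; open, the fingers measure 114 mm over their backs; the gripper's body (76 mm by 85 mm) begins 54 mm behind the grasp point. The pads swing forward as they close: fully open they stand 13 mm farther back than shut.
Start: joints at [-1.311, 0.477, 0.022, 1.555, -0.011, 1.109, -0.083], TCP at [0.243, 0.63, 0.231] pointing down, gripper open.
Joint ranges: [-2.96, 2.96], [-0.34, 2.1], [-1.41, 1.46], [0.24, 2.44], [-1.37, 4.51], [0.17, 1.92], [-2.96, 2.96]. Speed limits (rad/s): [2.39, 2.39, 3.14, 3.14, 3.14, 3.14, 3.14].

## Interface

Orientations are given as a unit quaternion [w, x, y, z].
In Python, from station import bot gives the robot as it stands.
- The arm moves only by the tool nudge_tcp, called after "Request:" as a command line: name --argument value ..., lists and objects as JSON in quotes. Schema: {"type":"object","properties":{"offsets":{"type":"string"},"grip_n":{"type":"number"},"only":{"type":"string"},"quiet":{"type":"boolean"},"lines":{"type":"string"}},"required":["offsets"],"additionalProperties":false}. offsets is a string of 1 to 20 rows, parted by a bar, with the numbers parted by spaces; each row has 5 numbers: dx, dy, dz in shares of the most that a row can go, 1 being 50 mm, then a turn about the tool's z in normalised numbers (1 is pi rad), then the opening from 0.0 (shut) to 1.0 (fully open); each row shifts and turns the commanded pose from where the row before left it, along the tool's axes as they then stand; what a row does not reach is not made up. A row lasts 1/10 s, in which the tool goes at most 0.05 m and 0.15 rad, less where a joint would pass 70% of its speed; a pose out of reach is approached as far as the arm can. The fingers move at their own pace and stop on an object; grip_n is the grip in N (left out, the last holds). Time passes only in rows, so rows that do not move let the fingers close. The tool returns the time, the measured TCP pose, the force, the opening and the grip force at its end. only (a regular expression) keeps the lines of the reply that match it, lines (a string "A,B") keeps lines A to B, and quiet returns only ok. Shift and turn numbers lie between -1 and 1, and a call with a number outside is refused. Input that does not fit is refused with a message, and nothing moves.
- bot.get_obs(): the state, without advancing time (a new reading comes with each control period).
- bot.read_camera(name): name is "scene" or "top"; returns the picture (400x640x3 uint8, blue, green, red); there is no depth.
- bot.camera_info(name): a dict with "vertical_fov" (degrees; the focal length in pixels is half the picture's height over the tangent of half this angle, whatever the lens; pixels are square), "cx", "cy" (the principal point, pixels), "view" (4x4, takes a point from world to camera coordinates). Camera axes: x right, y up, looking along -z (the intrinsics and any distortion apply to the point x, -y, -z); pixel columns grow to the right and rows downward; lengths in m; the calibration is good to about 2 mm. A picture is of the moment at which its call begins. camera_info takes no time and is no camera call.
- bot.hand_in(): hands the job in; it is judged then, once.
The state is a dict: "t": time; "q": joint angles; "joint_vel": joint speeds; "joint_torque": joint torques, N m; "eef_pos": TCP position; "tool_rot": TCP orientation; "contact_force": force on the tool from outside, world axes, zero at the start; "torque": the same for the moment, N m; "gripper_width": opening from 0.0 (shut) to 1.0 (fully open); "grasp_force": force on a finger pad.
Only numpy, scipy, OpenCV 4.12 (cv2) and the standard library are available. Lean on these libraries where they do the work, as an engineer would, in place of code of your own. Each camera call takes 0.05 s, during which the arm holds its last target. There are 200 camera calls.

## Task

Swing the fence of the bread-slicing guide round until the hole in its free end lies over the hole in the board, then take the wing-headed thumbscrew from the little wooden stand and put it straight down through both holes until its collar sits on the fence (no turning needed). Leave the round-knobbed screw in the stand; it is too short. Let go when done.

Things in the scene. Friction and masses are not known exactly. Their poses are not given: they have to be found in the camera images.
- board_hole (a point): Centre of the mouth of the only hole in the guide's fixed light wooden board (177 x 284 mm, top 30 mm above the worktop). Hole 24 mm wide, 28 mm deep, chamfered, near the far right corner, 32 mm from the far long edge, 35 mm from the right end. Axes are the board's: z up, y along its long side to the left, x away from the robot; board turned up to 0.2 rad.
- fence_hole (a point): Centre of the mouth of the 24 mm hole through the fence's free end, on its top face. The fence is a brown wooden strip 50 mm wide, 18 mm thick, lying over the board (top face 49 mm above the worktop), turning about an upright pivot (round steel cap) near the board's far left corner, 225 mm from this hole. Its -y axis points from pivot to hole.
- fence_grip (a point): Point on the fence's upright rail to pinch from above: 24 mm above the strip's top face, 73 mm above the worktop, 130 mm from the pivot on the line to the hole. Rail 14 mm thick, 42 mm high above the strip, ending 65 mm short of the hole. Axes are the fence's: y along the rail, x across it.
- fence (a joint): Angle of the fence about its pivot, rad. 0: its hole lies exactly over the board's hole. It grows as the free end swings towards the robot (clockwise seen from above); the start is 0.35 to 0.8, the range -0.25 to 1.0. It turns stiffly (about 2 N at the rail) and stays where it is left.
- thumbscrew: Steel thumbscrew with a flat upright wing, hanging in one of two holes (72 mm apart) of a small fixed wooden stand 56 x 140 x 52 mm. Origin on its axis at the underside of the collar (40 mm wide, 5 thick). Shank below 14 mm in diameter, 42 mm long, tapered tip; wing 10 mm thick (along x), 36 wide (along y), 10 to 37 mm above the origin. z up. About 60 g.
- screw_tip (a point): Lower end of the thumbscrew's shank, on its axis, 42 mm below the underside of the collar.
- knob_screw: The other steel screw in the stand, to be left there: round knob head 34 mm in diameter, 20 mm long shank. Origin on its axis at the underside of its collar, 52 mm above the worktop.

How it is judged:
By the outcome, as a careful person would: the job done as asked, in the order asked, and still so for the second after the job is handed in, with the robot touching nothing.
It also fails if it takes over 51 s, if anything falls off the work surface, if the arm or the gripper's body presses on something with over 40 N, if the wrist force passes 120 N, or if a joint passes its speed limit or range.

## Working session

There is one attempt and no reset: what is moved stays moved. The work goes in short steps, Python scripts to look and compute and a tool call to move; the robot and the scene stay as the last step left them, time stands still between calls to the robot, and variables do not carry over. Pictures are saved under pics/ and viewed, at most 10 in all, crops included, and the job is handed in when it is done.

```bash
ls; mkdir -p pics
```

Run:
```python
from station import bot
import cv2
o=bot.get_obs();print({k:(o[k]) for k in('t','eef_pos','tool_rot','gripper_width')})
for n in("scene","top"):
    print(n,bot.camera_info(n)); cv2.imwrite(f"pics/{n}0.png",bot.read_camera(n))
```

```text
pics
station.py
{'t': 0.0, 'eef_pos': array([0.24250512, 0.62928607, 0.23029193]), 'tool_rot': array([-9.36347135e-05,  1.82853269e-01,  9.83139761e-01, -9.39553731e-04]), 'gripper_width': 1.0010997070502399}
scene {'vertical_fov': 50.021437398326086, 'cx': 318.5690951413378, 'cy': 202.07609318560077, 'view': array([[ 0.89679259, -0.44205381,  0.0187479 , -0.45372657],
       [ 0.22022551,  0.48271941,  0.84763359, -0.22760905],
       [-0.38374963, -0.75602275,  0.53025071, -0.88795504],
       [ 0.        ,  0.        ,  0.        ,  1.        ]])}
top {'vertical_fov': 45.74951442509603, 'cx': 320.9162095441594, 'cy': 200.8014799026031, 'view': array([[-0.02509782, -0.99961518, -0.01181526,  0.10717647],
       [ 0.99738184, -0.02584006,  0.06754083, -0.53448193],
       [-0.06782015, -0.0100892 ,  0.99764655, -1.27216165],
       [ 0.        ,  0.        ,  0.        ,  1.        ]])}
```

View pics/top0.png

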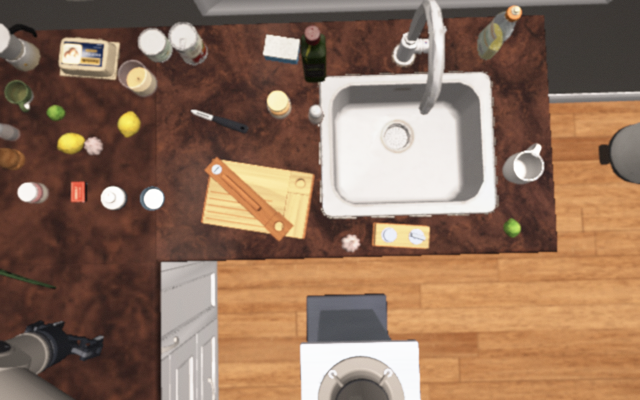

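View pics/scene0.png

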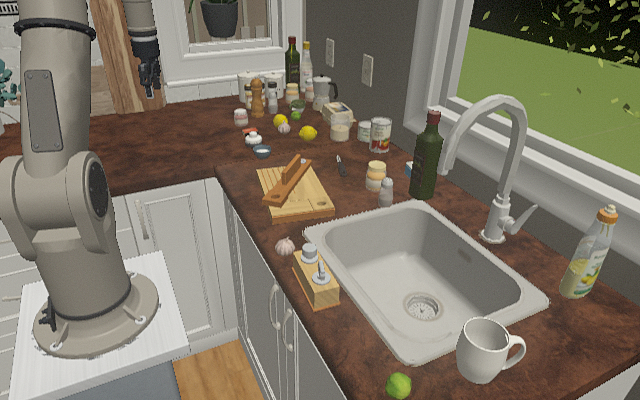

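The top view shows the board at about (258,200), the fence from the pivot at (217,168) to its hole at (279,226), and the stand at (402,236) with the knob at (390,235) and the wing at (417,237). Next I'll enlarge both views.

Run:
```python
import cv2,numpy as np
t=cv2.imread("pics/top0.png");s=cv2.imread("pics/scene0.png")
a=cv2.resize(t[150:250,195:325],None,fx=6,fy=6,interpolation=3)
cv2.imwrite("pics/top_board.png",a)
b=cv2.resize(t[215:255,365:440],(600,320),interpolation=3)
c=cv2.resize(s[230:310,285:350],(200,246),interpolation=3)
c=np.pad(c,((0,74),(0,0),(0,0)));cv2.imwrite("pics/stand.png",np.hstack([b,c]))
```

```text
(no output)
```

View pics/top_board.png

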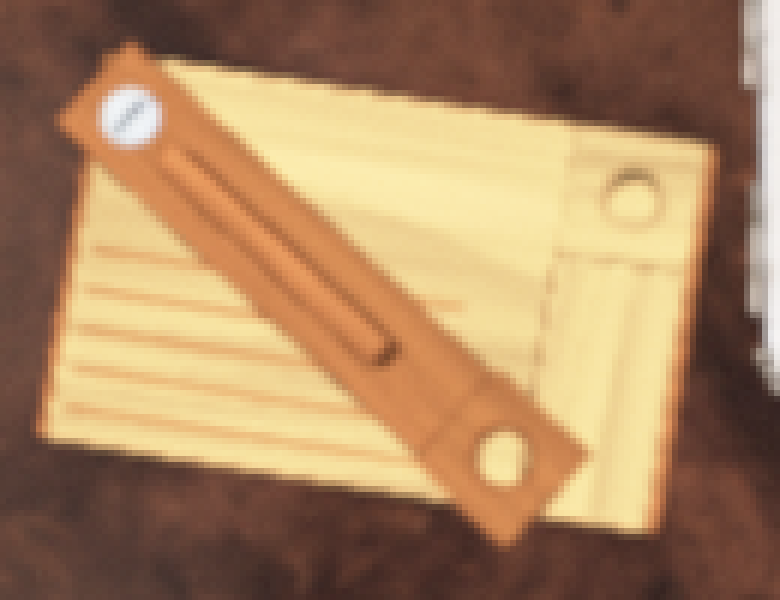

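View pics/stand.png

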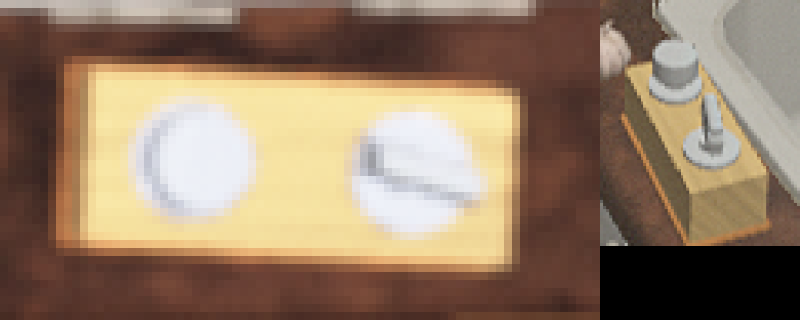

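Top crop: pivot cap at (131,116), fence hole at (503,458), board hole at (632,197). Board corners are (718,147), (657,533) and (40,435). Stand crop: collar at about (411,173), knob at (195,160), stand top corners at (85,65), (518,92), (515,270) and (80,245), wing running from about (370,155) to (480,192).

Create h.py:
```python
from station import bot
import numpy as np
def ray(n,u,v,z):
    c=bot.camera_info(n);f=200/np.tan(np.radians(c["vertical_fov"]/2));V=c["view"]
    d=V[:3,:3].T@np.array([(u-c["cx"])/f,-(v-c["cy"])/f,-1]);o=-V[:3,:3].T@V[:3,3]
    return o+d*(z-o[2])/d[2]
def proj(n,p):
    c=bot.camera_info(n);f=200/np.tan(np.radians(c["vertical_fov"]/2));V=c["view"]
    q=V[:3,:3]@np.asarray(p)+V[:3,3];return np.array([c["cx"]-f*q[0]/q[2],c["cy"]+f*q[1]/q[2]])
```

Run:
```python
from h import *
np.set_printoptions(precision=4,suppress=True)
B=lambda u,v,z:ray("top",195+(u+.5)/6-.5,150+(v+.5)/6-.5,z)
S=lambda u,v,z:ray("top",365+(u+.5)/8-.5,215+(v+.5)/8-.5,z)
P=dict(piv=B(131,116,.053),fh=B(503,458,.049),bh=B(632,197,.03),fr=B(718,147,.03),nr=B(657,533,.03),nl=B(40,435,.03),
rail0=B(172,160,.091),rail1=B(378,358,.091),
kn=S(195,160,.075),ts=S(411,173,.057),s1=S(85,65,.052),s2=S(518,92,.052),s3=S(515,270,.052),s4=S(80,245,.052),w1=S(368,155,.089),w2=S(480,192,.089))
for k,v in P.items():print(k,v,proj("scene",v))
d=lambda a,b:(round(np.linalg.norm((P[a]-P[b])[:2]),4),round(np.arctan2(*(P[a]-P[b])[1::-1]),3))
for a,b in("piv fh","piv bh","fr nr","nr nl","s1 s2","s2 s3","s4 s3","kn ts","w1 w2") and [x.split() for x in("piv fh","piv bh","nr fr","nl nr","s1 s2","s2 s3","s4 s3","kn ts","w1 w2","rail0 rail1")]:print(a,b,d(a,b))
```

```text
piv [0.6272 0.3699 0.053 ] [301.8681 160.4503]
fh [0.4712 0.2076 0.049 ] [274.9615 195.6849]
bh [0.5876 0.149  0.03  ] [321.3857 202.3767]
fr [0.6093 0.1096 0.03  ] [334.7165 207.5124]
nr [0.4362 0.1411 0.03  ] [272.0545 216.283 ]
nl [0.4871 0.4177 0.03  ] [255.8878 168.7917]
rail0 [0.6023 0.3436 0.091 ] [298.0095 154.3804]
rail1 [0.5146 0.2561 0.091 ] [282.4255 171.9532]
kn [ 0.4411 -0.0808  0.075 ] [309.1582 249.5391]
ts [ 0.435  -0.1537  0.057 ] [321.1065 276.4821]
s1 [ 0.4732 -0.0487  0.052 ] [315.6164 245.9262]
s2 [ 0.4607 -0.1908  0.052 ] [340.0344 285.7064]
s3 [ 0.4023 -0.1875  0.052 ] [314.1128 293.1216]
s4 [ 0.414  -0.0451  0.052 ] [291.8013 251.7264]
w1 [ 0.4414 -0.1342  0.089 ] [320.0537 258.5605]
w2 [ 0.4288 -0.1694  0.089 ] [322.1629 270.261 ]
piv fh (np.float64(0.2252), np.float64(0.805))
piv bh (np.float64(0.2245), np.float64(1.393))
nr fr (np.float64(0.1759), np.float64(2.962))
nl nr (np.float64(0.2812), np.float64(1.389))
s1 s2 (np.float64(0.1427), np.float64(1.483))
s2 s3 (np.float64(0.0584), np.float64(-0.057))
s4 s3 (np.float64(0.1429), np.float64(1.489))
kn ts (np.float64(0.0731), np.float64(1.487))
w1 w2 (np.float64(0.0374), np.float64(1.225))
rail0 rail1 (np.float64(0.1239), np.float64(0.784))
```

The manual's scale: shifts go in shares of 50 mm and turns go in shares of pi rad. Converting my numbers, -0.04 m is -0.8, -0.0224 m is -0.448, -0.1466 rad / 3.1416 = -0.0467.

Request:
nudge_tcp --offsets "-0.8 -0.448 0.16 0 1 | -0.8 -0.448 0.16 0 1 | -0.8 -0.448 0.16 0 1 | -0.8 -0.448 0.16 0 1 | -0.8 -0.448 0.16 0 1 | -0.8 -0.448 0.16 0 0.7 | -0.8 -0.448 0.16 0 0.7 | -0.8 -0.448 0.16 0 0.7 | -0.8 -0.448 0.16 0 0.7 | -0.8 -0.448 0.16 0 0.7 | 0 0 0 -0.0467 0.7 | 0 0 0 -0.0467 0.7 | 0 0 0 -0.0467 0.7 | 0 0 0 -0.0467 0.7 | 0 0 0 -0.0467 0.7 | 0 0 0 -0.0467 0.7 | 0 0 0 -0.0467 0.7 | 0 0 0 -0.0467 0.7 | 0 0 0 0 0.7" --grip_n 40

```text
t: 2.0
eef_pos: [0.5352, 0.2767, 0.1509]
tool_rot: [-0.0, -0.392, 0.92, 0.0]
contact_force: [-0.1, -0.2, -0.9]
gripper_width: 0.699
grasp_force: 0.0
```

Add to h.py:
```python
from scipy.spatial.transform import Rotation as R
def st():
    np.set_printoptions(precision=4,suppress=True)
    o=bot.get_obs();M=R.from_quat(np.roll(o["tool_rot"],-1)).as_matrix()
    print("t",round(o["t"],2),"tcp",o["eef_pos"],"yang",round(np.arctan2(M[1,1],M[0,1]),3),"q",o["q"],"F",o["contact_force"],"w",o["gripper_width"],o["grasp_force"],"tilt",M[:2,2])
    return o["eef_pos"],M
def to(p,yang=None):
    e,M=st();print("delta tool",M.T@(np.array(p)-e))
    if yang is not None:
        a=np.arctan2(M[1,1],M[0,1]);print("turn",[round(-((yang-a+np.pi/2)%np.pi-np.pi/2),3)])
```

```bash
python3 -c "
from h import *
to([.5371,.2762,.055],2.376)"
```

```text
t 2.0 tcp [0.5352 0.2767 0.1509] yang 2.377 q [-0.4702  0.4498 -0.1441  1.8012  0.0795  0.897   1.727 ] F [-0.1466 -0.158  -0.9136] w 0.6991959378280732 0.0 tilt [-0.0009 -0.0002]
delta tool [-0.001  -0.0018  0.0959]
turn [np.float64(0.001)]
```

To row units: 0.032 m is 0.64, 0.022 m is 0.44.

Request:
nudge_tcp --offsets "0 -0.04 0.64 0 0.7 | -0.02 0 0.64 0 0.7 | 0 0 0.44 0 0.7 | 0 0 0.2 0 0.7 | 0 0 0 0 0 | 0 0 0 0 0 | 0 0 0 0 0 | 0 0 0 0 0 | 0 0 0 0 0 | 0 0 0 0 0" --grip_n 40

```text
t: 3.0
eef_pos: [0.5384, 0.2769, 0.0568]
tool_rot: [0.001, -0.392, 0.92, 0.0]
contact_force: [-0.6, -0.2, 7.6]
gripper_width: 0.161
grasp_force: 42.1
```

```bash
python3 -c "
from h import *
st()"
```

```text
t 3.0 tcp [0.5384 0.2769 0.0568] yang 2.376 q [-0.4801  0.5765 -0.1301  1.8521  0.1079  0.7173  1.705 ] F [-0.6026 -0.1973  7.6149] w 0.16056636925676981 42.086241245269775 tilt [0.0021 0.0013]
```

To row units: -0.0063 m is -0.126, -0.00015 m is -0.003, -0.049 rad / 3.1416 = -0.0156.

Request:
nudge_tcp --offsets "0 0 -0.04 0 0 | -0.003 -0.126 0 -0.0156 0 | -0.003 -0.126 0 -0.0156 0 | -0.003 -0.126 0 -0.0156 0 | -0.003 -0.126 0 -0.0156 0 | -0.003 -0.126 0 -0.0156 0 | -0.003 -0.126 0 -0.0156 0 | -0.003 -0.126 0 -0.0156 0 | -0.003 -0.126 0 -0.0156 0 | -0.003 -0.126 0 -0.0156 0 | -0.003 -0.126 0 -0.0156 0 | -0.003 -0.126 0 -0.0156 0 | -0.003 -0.126 0 -0.0156 0 | 0 0 0 0 0 | 0 0 0 0 0" --grip_n 40

```text
t: 4.5
eef_pos: [0.604, 0.2436, 0.0569]
tool_rot: [0.001, -0.641, 0.767, 0.001]
contact_force: [3.2, 4.8, -8.0]
gripper_width: 0.154
grasp_force: 41.7
```

Run:
```python
from h import *
import cv2
e,M=st();print("ang",np.arctan2(.3699-e[1],.6272-e[0]))
t=bot.read_camera("top");s=bot.read_camera("scene")
cv2.imwrite("pics/t1.png",t)
a=cv2.resize(t[160:240,195:325],None,fx=4,fy=4,interpolation=3)
b=cv2.resize(s[150:230,240:350],(500,364),interpolation=3)[:,220:]
cv2.imwrite("pics/al.png",np.hstack([np.pad(a,((0,44),(0,0),(0,0))),b]))
```

```text
t 4.5 tcp [0.604  0.2436 0.0569] yang 2.964 q [-0.2841  0.6476 -0.2713  1.7278  0.2264  0.7957  2.3015] F [ 3.1893  4.7503 -8.0051] w 0.15403909693515083 41.690250635147095 tilt [0.0005 0.0018]
ang 1.3889266593265364
```

View pics/al.png

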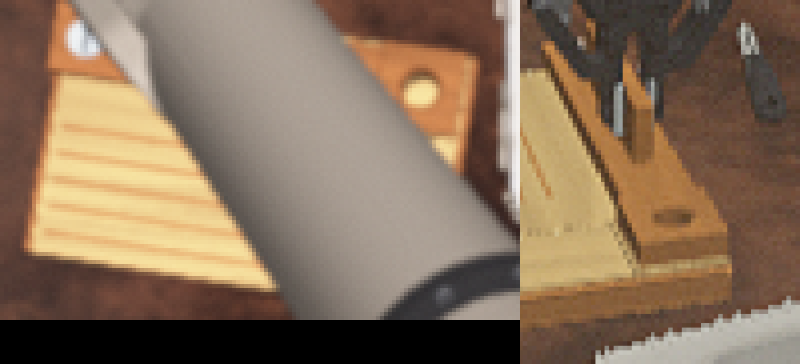

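The fence now lies along the far edge of the board. Its hole is at about crop (420,89), with the light inside of the board hole at (421,93). I'll check how far off it is.

Run:
```python
from h import *
import cv2
st()
for u,v in((420,88),(421,92)):
    p=ray("top",195+(u+.5)/4-.5,160+(v+.5)/4-.5,.049);print(p,np.arctan2(.3699-p[1],.6272-p[0]),np.hypot(.3699-p[1],.6272-p[0]))
for z in(.03,.002):print(z,proj("top",[.5865,.149,z]))
print("fence at bh",proj("top",[.5865,.149,.049]))
t=cv2.imread("pics/t1.png");y=t[172:192,290:312]
print(y[:,:,1])
```

```text
t 4.6 tcp [0.6039 0.2435 0.0569] yang 2.963 q [-0.2843  0.6475 -0.271   1.7281  0.2264  0.7955  2.3013] F [ 3.5876  4.7768 -8.5029] w 0.1566193793067554 41.64040803909302 tilt [0.0005 0.0017]
[0.5877 0.1487 0.049 ] 1.3941345173614712 0.224693423078902
[0.585  0.1481 0.049 ] 1.3828448122481503 0.22578031858292294
0.03 [299.9229 182.8301]
0.002 [300.4896 183.8964]
fence at bh [299.524  182.0796]
[[121 120 120 122 119 120 123 122 120 120 116 112 111 108 101  98  95  84
   74  72  69  62]
 [117 118 121 123 122 124 125 124 126 126 125 125 124 123 123 121 118 116
  111 110 107  92]
 [122 122 126 125 127 126 125 124 125 127 125 127 128 128 127 125 127 124
  124 124 126 119]
 [129 128 132 129 131 129 130 126 127 127 127 127 128 128 129 129 131 129
  130 130 132 145]
 [130 136 135 135 135 133 131 126 118 114 116 116 126 129 129 130 130 129
  130 129 137 151]
 [130 139 140 140 140 137 128 114 102  94  93  96 106 121 129 133 131 132
  132 131 133 146]
 [134 141 142 139 137 130 116  98  90  87  87  80  86 101 123 136 138 136
  135 134 131 145]
 [132 136 138 140 134 120 108 103 103 108 117 115 10
[... 457 characters left out ...]
9 230 222 193 149 130 131 135
  132 135 157 155]
 [137 133 129 124 118 126 169 207 219 222 223 220 203 166 133 131 135 137
  135 142 161 152]
 [141 136 133 127 120 123 141 162 177 184 186 177 160 138 131 135 136 136
  135 138 150 146]
 [142 140 136 132 125 122 124 132 139 145 145 140 133 132 132 134 134 134
  134 137 142 134]
 [144 144 140 136 129 127 123 128 135 135 135 134 133 133 135 134 134 133
  136 152 153 138]
 [147 146 142 141 134 129 126 128 135 136 138 138 137 139 136 137 135 134
  141 164 162 137]
 [150 147 144 141 138 134 129 127 126 131 134 136 135 137 138 138 139 135
  142 170 164 130]
 [151 148 147 145 140 137 132 129 126 123 130 129 134 134 135 138 137 137
  143 168 163 122]]
```

The measured fence hole is at (299.8,181.4) px. Alignment with the board hole would put it at (299.8,181.6), so the error is under 1 mm. Releasing, lifting and moving over to the stand.

To row units: -0.045 m is -0.9, 0.0421 m is 0.842.

Request:
nudge_tcp --offsets "0 0 0 0 0.5 | 0 0 0 0 0.5 | 0 0 0 0 0.5 | 0 0 0 0 0.5 | 0 0 -0.6 0 0.5 | 0 0 -0.9 0 0.5 | 0 0 -0.9 0 0.5 | 0.842 0.192 0 0 0.5 | 0.842 0.192 0 0 0.5 | 0.842 0.192 0 0 0.5 | 0.842 0.192 0 0 0.5 | 0.842 0.192 0 0 0.5 | 0.842 0.192 0 0 0.5 | 0.842 0.192 0 0 0.5 | 0.842 0.192 0 0 0.5 | 0.842 0.192 0 0 0.5 | 0.842 0.192 0 0 0.5" --grip_n 40

```text
t: 6.3
eef_pos: [0.4473, -0.126, 0.1763]
tool_rot: [-0.002, -0.641, 0.768, 0.001]
contact_force: [0.8, 0.8, -0.2]
gripper_width: 0.497
grasp_force: 0.0
```

Request:
nudge_tcp --offsets "0 0 0 0.0473 0.6 | 0 0 0 0.0473 0.6 | 0 0 0 0.0473 0.6 | 0 0 0 0.0473 0.6 | 0 0 0 0.0473 0.6 | 0 0 0 0.0473 0.6 | 0 0 0 0.0473 0.6 | 0 0 0 0.0473 0.6 | 0 0 0 0.0473 0.6 | 0 0 0 0.0473 0.6 | 0 0 0 0.0473 0.6 | 0 0 0 0.0473 0.6 | 0 0 0 0.0473 0.6 | 0 0 0 0.0473 0.6 | 0 0 0 0.0473 0.6 | 0 0 0 0.0473 0.6 | 0 0 0 0.0473 0.6 | 0 0 0 0.0473 0.6 | 0 0 0 0.0473 0.6 | 0 0 0 0.0473 0.6"

```text
t: 8.3
eef_pos: [0.4483, -0.1241, 0.1762]
tool_rot: [-0.001, 0.712, 0.702, -0.001]
contact_force: [-0.5, 0.3, 0.7]
gripper_width: 0.6
grasp_force: 0.0
```

Run:
```python
from h import *
import cv2
to([.4347,-.1537,.062],-.346)
t=bot.read_camera("top");s=bot.read_camera("scene")
cv2.imwrite("pics/t2.png",t);cv2.imwrite("pics/s2.png",s)
a=cv2.resize(t[160:240,195:325],None,fx=3,fy=3,interpolation=3)
b=cv2.resize(s[150:310,240:350],(330,480),interpolation=3)
cv2.imwrite("pics/c2.png",np.hstack([np.pad(a,((0,240),(0,0),(0,0))),b]))
```

```text
t 8.3 tcp [ 0.4483 -0.1241  0.1762] yang -0.014 q [ 0.1867  0.2053 -0.0578  2.0923  0.0162  0.8478  0.1051] F [-0.4513  0.3119  0.7343] w 0.6001434122608048 0.0 tilt [-0.0035  0.0001]
delta tool [-0.0298 -0.0128  0.1143]
turn [np.float64(0.332)]
```

View pics/c2.png

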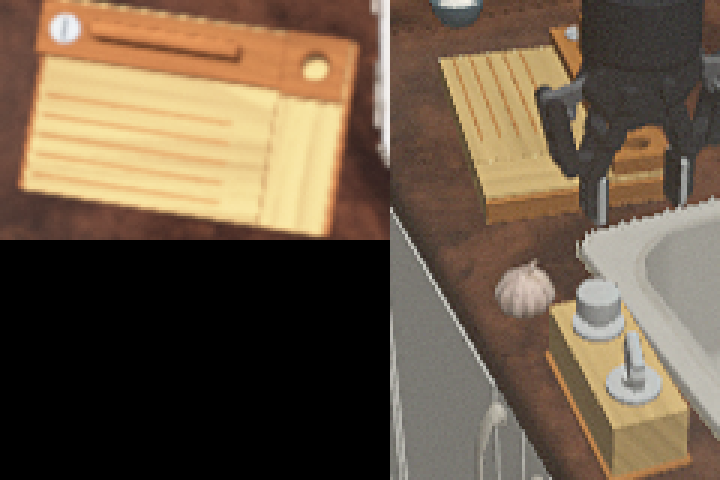

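The fence stayed where I left it, with its hole at crop (315,66) and light wood visible inside. Both screws are still in the stand.

To row units: 0.02 m is 0.4, -0.0149 m is -0.298, 0.11 rad / 3.1416 = 0.035.

Request:
nudge_tcp --offsets "-0.298 -0.128 0 0 0.6 | -0.298 -0.128 0.4 0 0.6 | 0 0 0.4 0.0353 0.6 | 0 0 0.2 0.0353 0.6 | 0 0 0 0.035 0.6 | 0 0 0 0 0.6"

```text
t: 9.0
eef_pos: [0.4349, -0.1537, 0.1258]
tool_rot: [-0.001, 0.816, 0.578, -0.002]
contact_force: [0.3, 0.2, 0.4]
gripper_width: 0.604
grasp_force: 0.0
```

```bash
python3 -c "
from h import *
to([.4347,-.1537,.062],-.346)"
```

```text
t 9.0 tcp [ 0.4349 -0.1537  0.1258] yang -0.337 q [ 0.1856  0.2751  0.0211  2.1485 -0.0077  0.7224 -0.1256] F [0.304  0.2256 0.434 ] w 0.6037624081655008 0.0 tilt [-0.0045  0.0003]
delta tool [-0.      0.      0.0638]
turn [np.float64(0.009)]
```

To row units: 0.025 m is 0.5, 0.02 m is 0.4, 0.009 rad / 3.1416 = 0.0029.

Request:
nudge_tcp --offsets "0 0 0.5 0.0029 0.6 | 0 0 0.4 0 0.6 | 0 0 0.24 0 0.6 | 0 0 0.12 0 0.6 | 0 0 0 0 0 | 0 0 0 0 0 | 0 0 0 0 0 | 0 0 0 0 0 | 0 0 0 0 0 | 0 0 0 0 0 | 0 0 0 0 0" --grip_n 50

```text
t: 10.1
eef_pos: [0.4357, -0.1539, 0.0638]
tool_rot: [-0.001, 0.819, 0.574, -0.001]
contact_force: [-0.6, -1.1, 6.4]
gripper_width: 0.102
grasp_force: 50.9
```

```bash
python3 -c "
from h import *
st()"
```

```text
t 10.1 tcp [ 0.4357 -0.1539  0.0638] yang -0.349 q [ 0.1893  0.3861  0.0174  2.1877 -0.0111  0.5699 -0.1339] F [-0.5707 -1.0888  6.4125] w 0.10166097462066676 50.90357065200806 tilt [-0.0021 -0.0002]
```

To row units: -0.03 m is -0.6, -0.02 m is -0.4.

Request:
nudge_tcp --offsets "0 0 -0.2 0 0 | 0 0 -0.4 0 0 | 0 0 -0.6 0 0 | 0 0 -0.6 0 0 | 0 0 -0.6 0 0 | 0 0 0 0 0 | 0 0 0 0 0" --grip_n 50

```text
t: 10.8
eef_pos: [0.4356, -0.1538, 0.1838]
tool_rot: [-0.001, 0.819, 0.574, -0.001]
contact_force: [-0.2, 0.6, -1.5]
gripper_width: 0.109
grasp_force: 49.9
```

Run:
```python
from h import *
import cv2
e,M=to([.5868,.149,.2]) or (bot.get_obs()["eef_pos"],0)
s=bot.read_camera("scene")
print(proj("scene",e),proj("scene",e-[0,0,.012]),proj("scene",e-[0,0,.054]))
cv2.imwrite("pics/c3.png",cv2.resize(s[180:310,270:380],(550,600*650//600)[:2],interpolation=3)[:600])
```

```text
t 10.8 tcp [ 0.4356 -0.1538  0.1838] yang -0.349 q [ 0.1793  0.1858  0.0275  2.0974 -0.006   0.8605 -0.1387] F [-0.1884  0.5942 -1.5232] w 0.10862082789251021 49.936750531196594 tilt [-0.0021 -0.0001]
delta tool [ 0.3362  0.0386 -0.0165]
[322.8002 227.5978] [322.6547 232.5499] [322.1621 249.3118]
```

View pics/c3.png

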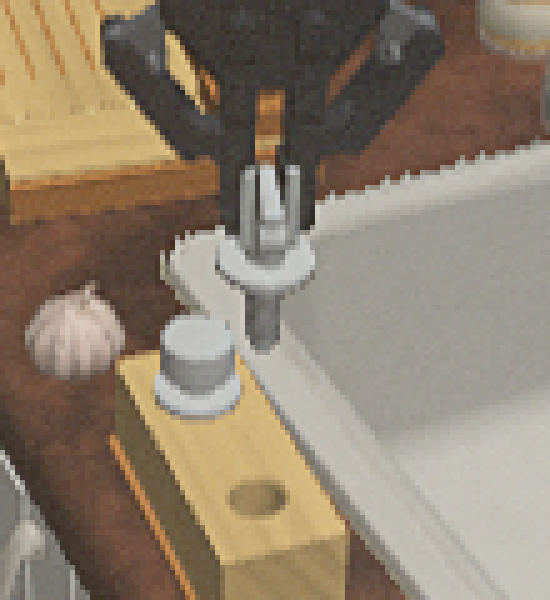

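The thumbscrew is held upright, with its tip at about (322,250) px where I predicted it. The knob screw is still in the stand.

To row units: 0.035 m is 0.7, 0.0262 m is 0.524.

Request:
nudge_tcp --offsets "0.4 0.046 0 0 0 | 0.7 0.08 0 0 0 | 0.7 0.08 0 0 0 | 0.7 0.08 0 0 0 | 0.7 0.08 0 0 0 | 0.7 0.08 0 0 0 | 0.7 0.08 0 0 0 | 0.7 0.08 0 0 0 | 0.7 0.08 0 0 0 | 0.524 0.066 0 0 0 | 0.2 0.02 0 0 0 | 0 0 0 0 0 | 0 0 0 0 0" --grip_n 50

```text
t: 12.15
eef_pos: [0.5858, 0.1472, 0.1816]
tool_rot: [-0.001, 0.819, 0.573, -0.003]
contact_force: [0.3, 0.1, -0.6]
gripper_width: 0.109
grasp_force: 49.9
```

```bash
python3 -c "
from h import *
to([.5868,.149,.061])"
```

```text
t 12.15 tcp [0.5858 0.1472 0.1816] yang -0.35 q [-0.2665  0.4177 -0.1077  1.7702  0.0522  0.9624 -0.7452] F [ 0.2566  0.0686 -0.5715] w 0.10938331145646245 49.93686318397522 tilt [-0.0058 -0.0014]
delta tool [0.0024 0.0009 0.1206]
```

To row units: 0.03 m is 0.6, 0.02 m is 0.4.

Request:
nudge_tcp --offsets "0.048 0.018 0.4 0 0 | 0 0 0.6 0 0 | 0 0 0.28 0 0 | 0 0 0 0 0 | 0 0 0 0 0" --grip_n 50

```text
t: 12.65
eef_pos: [0.5882, 0.1502, 0.1191]
tool_rot: [-0.001, 0.819, 0.573, -0.001]
contact_force: [-0.1, -0.3, -0.5]
gripper_width: 0.108
grasp_force: 49.9
```

Run:
```python
from h import *
import cv2
to([.5868,.149,.061])
s=bot.read_camera("scene");e=bot.get_obs()["eef_pos"]
print("tip",proj("scene",e-[0,0,.054]),"hole",proj("scene",[.5868,.149,.049]),proj("scene",[.587,.1485,.049]))
cv2.imwrite("pics/c4.png",cv2.resize(s[150:230,275:375],(750,600),interpolation=3))
```

```text
t 12.65 tcp [0.5882 0.1502 0.1191] yang -0.35 q [-0.272   0.495  -0.1057  1.8123  0.0656  0.8411 -0.759 ] F [-0.0657 -0.2882 -0.4829] w 0.10811572493740475 49.91449177265167 tilt [-0.0036 -0.    ]
delta tool [-0.0016 -0.0007  0.0581]
tip [321.7829 191.1391] hole [321.2717 196.6885] [321.4155 196.7577]
```

View pics/c4.png

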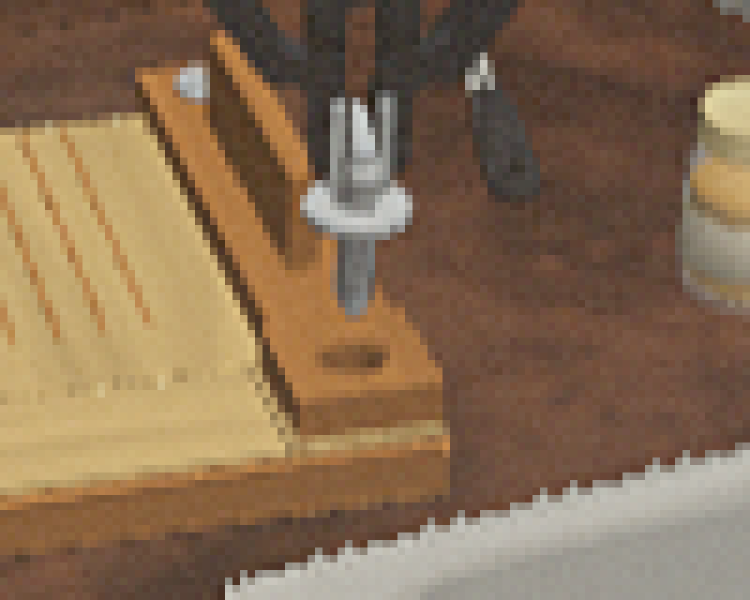

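Seen from the scene camera, the tip at crop (356,310) is centred over the fence hole at crop (354,357). Inserting now.

To row units: 0.01 m is 0.2, -0.0016 m is -0.032.

Request:
nudge_tcp --offsets "-0.032 -0.01 0.1 0 0 | 0 0 0.2 0 0 | 0 0 0.2 0 0 | 0 0 0.2 0 0 | 0 0 0.2 0 0 | 0 0 0.12 0 0 | 0 0 0.06 0 0 | 0 0 0.04 0 0 | 0 0 0 0 0" --grip_n 50

```text
t: 13.6
eef_pos: [0.5869, 0.1497, 0.0624]
tool_rot: [-0.001, 0.819, 0.574, -0.001]
contact_force: [-1.1, 0.1, -0.2]
gripper_width: 0.104
grasp_force: 49.9
```

```bash
python3 -c "
from h import *
to([.5868,.149,.061])"
```

```text
t 13.6 tcp [0.5869 0.1497 0.0624] yang -0.349 q [-0.276   0.5697 -0.1008  1.846   0.079   0.7332 -0.7688] F [-1.0729  0.1101 -0.168 ] w 0.10388216519650811 49.91445243358612 tilt [-0.0038  0.0002]
delta tool [-0.0007  0.0002  0.0014]
```

To row units: 0.001 m is 0.02, -0.0004 m is -0.008.

Request:
nudge_tcp --offsets "-0.008 0 0.02 0 0 | 0 0 0.02 0 0 | 0 0 0 0 0" --grip_n 50

```text
t: 13.9
eef_pos: [0.587, 0.1493, 0.0609]
tool_rot: [-0.001, 0.819, 0.574, -0.001]
contact_force: [-0.4, 0.6, 1.2]
gripper_width: 0.107
grasp_force: 50.0
```

Request:
nudge_tcp --offsets "0 0 0 0 0.2 | 0 0 0 0 0.4 | 0 0 0 0 0.5 | 0 0 0 0 0.5 | 0 0 0 0 0.5 | 0 0 -0.4 0 0.5 | 0 0 -0.8 0 0.5 | 0 0 -0.9 0 0.5 | -0.6 0 0 0 0.5 | -0.8 0 0 0 0.5 | -0.8 0 0 0 0.5 | -0.8 0 0 0 0.5 | -0.8 0 0 0 0.5 | -0.8 0 0 0 0.5 | 0 0 0 0 0.5"

```text
t: 15.4
eef_pos: [0.5061, -0.0731, 0.1657]
tool_rot: [-0.001, 0.822, 0.57, -0.003]
contact_force: [-0.9, -0.4, -0.7]
gripper_width: 0.498
grasp_force: 0.0
```

Run:
```python
from h import *
import cv2
st()
s=bot.read_camera("scene");t=bot.read_camera("top")
a=cv2.resize(s[150:230,275:375],(400,320),interpolation=3);b=cv2.resize(t[160:240,225:325],(400,320),interpolation=3)
cv2.imwrite("pics/c5.png",np.hstack([a,b]))
```

```text
t 15.4 tcp [ 0.5061 -0.0731  0.1657] yang -0.358 q [ 0.0592  0.2923 -0.0467  2.0022  0.0212  0.8528 -0.3572] F [-0.8816 -0.4306 -0.7165] w 0.4976782617626915 0.0 tilt [-0.0053 -0.0024]
```

View pics/c5.png

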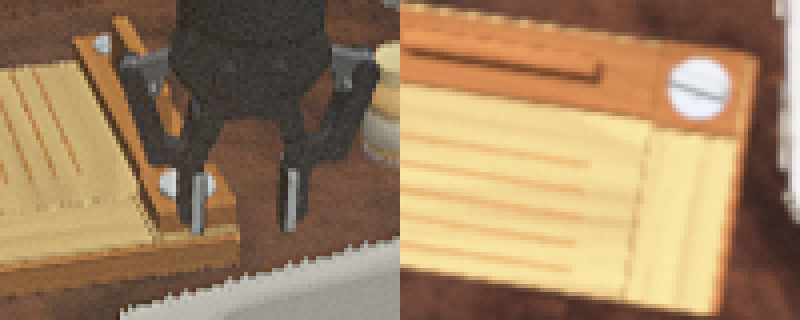

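The thumbscrew stands upright in the fence hole with its collar flat on the strip, at crop (699,88), and the gripper is clear. Handing in.

Request:
nudge_tcp --offsets "0 0 0 0 0.5 | 0 0 0 0 0.5 | 0 0 0 0 0.5"

```text
t: 15.8
eef_pos: [0.5088, -0.0657, 0.1657]
tool_rot: [-0.001, 0.818, 0.575, -0.001]
contact_force: [0.2, -0.4, 0.4]
gripper_width: 0.495
grasp_force: 0.0
```

```bash
python3 -c "
from station import bot
print(bot.hand_in())"
```

```text
the job is handed in; nothing more can be done
None
```

The job is handed in at 15.8 s, with no verdict printed: the fence is swung over the board hole, the thumbscrew is seated through both holes with its collar on the fence, the knob screw was left in the stand, and the gripper is open and clear.

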